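# Set the tube jig's gap with its knurled wheel

## Task

Set the tube-length jig on the bench: with a fingertip on the knurled wheel, roll the wheel, in as many strokes as it takes, until the sliding jaw has closed the gap so far that its pointer stands level, tip to tip, with the pointer of the gauge clip. Move the jaw only by rolling the wheel, never by pushing the jaw itself; pick nothing up, leave the fittings and tools around it where they are, and finish with the hand clear.

Things in the scene. Friction and masses are not known exactly. Their poses are not given: they have to be found in the camera images.
- jig: grey bench jig bolted down. Origin on the bench under the wheel's axis; x runs along the bed from wheel to fixed jaw (the way the sliding jaw closes), y is the wheel's axis, z up. Bed: x -55 to 240 mm, y -33 to 33, top 30 mm high. Aluminium scale bar, 34 mm high, along its -y side (y -66 to -36). Fixed jaw at the far end: x 211 to 235 mm, 70 mm high
- axle (a point): centre of the wheel, on its axis, 50 mm above the bench. Two fixed cheeks flank the wheel: jig x -28 to 28 mm, |y| 16 to 24 mm, with round tops of radius 28 mm about the axle (78 mm above the bench)
- wheel_top (a point): fixed point on the jig at the top of the wheel's rim, 40 mm above the axle, 90 mm above the bench. The wheel is steel, 80 mm across the knurl and 24 mm wide, its axis level along the jig's y; its rim stands 12 mm proud of the cheeks and is open above and at both ends. Straight knurl: 30 round ribs across the rim, about 2.5 mm high
- wheel (a joint): turn of the knurled wheel in rad, 0 at the start, range -1 to 11; grows when the wheel's top is rolled along the jig's +x. About 2 N at the rim turns it; it stays where it is left. A rack in the bed moves the sliding jaw 10 mm per rad along +x, the same way as the wheel's top (40 mm of rim travel moves the jaw 10 mm); rolling back opens it
- jaw: sliding steel jaw on the bed, 34 mm long (x), 62 mm wide, top 66 mm high. Origin on the bed top (30 mm above the bench) in the middle of its closing face, which starts 100 mm from the axle; axes as the jig's. Not to be touched
- pointer_tip (a point): tip of the pointer on the sliding jaw's -y side, a small steel arrow over the inner half of the scale bar, pointing to the jig's -y, 43 mm above the bench
- clip: the gauge clip: a dark steel block 16 x 12 x 16 mm locked on the outer half of the scale bar, with a small arrow pointing to the jig's +y towards the jaw's arrow. Axes as the jig's; origin on the bar's top, 34 mm above the bench, 2 mm to the +y side of the arrow's tip
- mark_tip (a point): tip of the clip's arrow, 46 mm above the bench. The two tips are level when their positions along the jig's x agree, and then they meet (both run at the same jig y, 51 mm to the -y side of the axle); at the start the clip's tip is about 20 to 75 mm farther along +x than the jaw's. The clip does not move
- coupling: plain copper coupling, an open ring 29 mm across and 34 mm tall, standing near the jig (bystander); origin at the centre of its underside
- tee: copper tee fitting lying flat, 56 mm long, 24 mm thick (bystander); origin on its underside below the junction
- spool: green plastic solder spool, 52 mm across, 41 mm tall, standing on its flange near the jig (bystander); origin at the centre of its underside
- flux_jar: small jar with a red lid, 48 mm across, 52 mm tall, standing near the wheel end of the jig (bystander); origin at the centre of its underside
- pipe_block: dark wooden block 75 x 50 x 42 mm with an upright 15 mm copper tube, 172 mm tall in all (bystander); origin at the centre of its underside
- wrench: steel wrench 190 mm long lying flat (bystander); origin near its middle
- gas_bottle: blue gas bottle 72 mm across, 235 mm tall, upright (bystander); origin at the centre of its underside

How it is judged:
By the outcome, as a careful person would: the job done as asked, in the order asked, and still so for the second after the job is handed in, with the robot touching nothing.
It also fails if it takes over 72 s, if anything falls off the work surface, if the arm or the gripper's body presses on something with over 40 N, if the wrist force passes 120 N, or if a joint passes its speed limit or range.

## Robot

A 6-joint arm with a two-finger parallel gripper is mounted at the origin on the work surface. World frame = base frame: x ahead of the robot, y to its left, z up, the work surface at z = 0. Lengths are in mm, angles in rad, forces in N, time in s.
With the tool pointing down it reaches from about 275 to 1000 mm from the base axis. Payload 8.4 kg.
Tool frame: the origin (TCP) lies where the fingers leave the gripper's body, on its centre line; the fingertips stand 73 mm ahead of it and the grasp point (between the pads) lies 54 mm ahead of it (grip_point_offset is the distance from the TCP to the grasp point, in mm); z points along the fingers, y is the direction in which the jaws open and shut (so a half turn about z gives the same grasp; the last joint's range is limited). The gripper opens to 85 mm and grips with 20 to 120 N. Pads are 22 mm wide; open, the fingers measure 114 mm over their backs; the gripper's body (76 mm by 85 mm) begins 54 mm behind the grasp point. The pads swing forward as they close: fully open they stand 13 mm farther back than shut.
Start: joints at [-1.299, 0.353, 1.633, -0, 1.155, -0.002], TCP at [168.993, -601.722, 303.881] pointing down, gripper open.
Joint ranges: [-2.63, 2.63], [-0.92, 2.1], [0.06, 2.66], [-1.3, 4.44], [0, 2.69], [-3.02, 3.02]. Speed limits (rad/s): [2.22, 2.22, 2.79, 3.14, 3.14, 3.14].

## Interface

Orientations are given as [roll, pitch, yaw] about the fixed x, y, z axes, in that order (R = Rz(yaw) Ry(pitch) Rx(roll)).
In Python, from rig import sense, grab_frame, sign_off, grip_point_offset gives the robot as it stands. The module is installed in compiled form; this text tells all that it offers.
- The arm moves only by the tool drive_tool, never from a script. Its argument "targets" is one flat list of numbers, 7 for each row, row after row: the shift along the tool's x, y, z in m, then the turn, a rotation vector about the tool's x, y, z in rad, then the opening, from 0 (shut) to 1 (fully open). In form: [tx, ty, tz, wx, wy, wz, grip, tx, ty, tz, wx, wy, wz, grip, ...]. A call has 1 to 12 rows; each row is the pose to reach, as a shift and turn from the pose commanded when the call began, along the tool's axes at that moment; what a row does not reach only later rows make up. A row lasts 1/12 s, in which the tool goes at most 41.7 mm and 7.16 degrees, less where a joint would pass 70% of its speed; a pose out of reach is approached as far as the arm can. A call with a gripper value outside its range is refused whole. The fingers move at their own pace and stop on an object; "force" is the grip in N (left out, the last holds). Time passes only in rows, so rows that repeat a pose let the fingers close. It gives the time, the measured TCP pose, the force and the opening at its end, in the units of the state.
- sense(): the state, without advancing time (a new reading comes with each control period).
- grab_frame(name): name is "scene" or "top" or "wrist"; returns a dict with "color" (384x512x3 uint8, blue, green, red), "vertical_fov" (degrees; the focal length in pixels is half the picture's height over the tangent of half this angle, whatever the lens; pixels are square), "cx", "cy" (the principal point, pixels), "world_from_camera" (4x4, takes a point from camera to world coordinates). Camera axes: x right, y down, z forward; pixel columns grow to the right and rows downward; lengths in mm; the calibration is good to about 2 mm. The wrist camera is an equidistant fisheye: a pixel r from the principal point sees the ray r / f radians off the axis. A picture is of the moment at which its call begins. There is no depth.
- sign_off(): hands the job in, once; it reports no verdict.
The state is a dict: "clock": time; "qpos": joint angles; "qvel": joint speeds; "joint_efforts": joint torques, N m; "eef_pos": TCP position; "tcp_rot": TCP orientation; "contact_force": force on the tool from outside, world axes, zero at the start; "wrist_torque": the same for the moment, N m; "opening": opening from 0.0 (shut) to 1.0 (fully open).
Only numpy, scipy, OpenCV 4.12 (cv2) and the standard library are available. Lean on these libraries where they do the work, as an engineer would, in place of code of your own. Each camera call takes 0.05 s, during which the arm holds its last target. There are 200 camera calls.

## Working session

There is one attempt and no reset: what is moved stays moved. The work goes in short steps, Python scripts to look and compute and a tool call to move; the robot and the scene stay as the last step left them, time stands still between calls to the robot, and variables do not carry over. Pictures are saved under pics/ and viewed, about 8 in all and at most 12, crops included, and the job is handed in when it is done.

Besides the shell and the picture viewer there is one more tool, called after "Emit:" in YAML: its name, and indented under it one key for each argument. drive_tool: Moves the arm, as the interface text tells. Its arguments: {"type":"object","properties":{"targets":{"type":"array"},"force":{"type":"number"}},"required":["targets"]}

```bash
mkdir -p pics
cat > h.py <<'E'
import numpy as np, cv2
from rig import sense, grab_frame, sign_off
from scipy.spatial.transform import Rotation as R
def snap(n,f):
    d=grab_frame(n); cv2.imwrite('pics/'+f,d['color']); 
    import pickle; pickle.dump(d,open('pics/'+f+'.pkl','wb')); return d
def load(f):
    import pickle; return pickle.load(open('pics/'+f+'.pkl','rb'))
def ray(d,u,v,fish=False):
    f=d['color'].shape[0]/2/np.tan(np.radians(d['vertical_fov'])/2)
    x,y=u-d['cx'],v-d['cy']
    if fish:
        r=np.hypot(x,y)+1e-9; t=r/f; c=np.array([x/r*np.sin(t),y/r*np.sin(t),np.cos(t)])
    else: c=np.array([x/f,y/f,1])
    T=np.array(d['world_from_camera']); return T[:3,3],T[:3,:3]@(c/np.linalg.norm(c))
def onz(d,u,v,z,fish=False):
    o,r=ray(d,u,v,fish); return o+r*(z-o[2])/r[2]
def proj(d,p,fish=False):
    f=d['color'].shape[0]/2/np.tan(np.radians(d['vertical_fov'])/2)
    T=np.array(d['world_from_camera']); c=T[:3,:3].T@(np.array(p)-T[:3,3])
    if fish:
        r=np.hypot(c[0],c[1]); t=np.arctan2(r,c[2]); return d['cx']+f*t*c[0]/r,d['cy']+f*t*c[1]/r
    return d['cx']+f*c[0]/c[2],d['cy']+f*c[1]/c[2]
E
python3 - <<'E'
from h import *
a=snap('scene','s0.png');b=snap('top','t0.png')
s=sense();print(s)
for d in(a,b):print(d['vertical_fov'],d['cx'],d['cy'],np.array(d['world_from_camera']).round(3).tolist())
for n in 'st': cv2.imwrite(f'pics/{n}0b.png',cv2.resize(cv2.imread(f'pics/{n}0.png'),(800,600),interpolation=cv2.INTER_CUBIC))
E
```

```text
{'clock': 0.1, 'qpos': array([-1.29937933e+00,  3.53580037e-01,  1.63402532e+00,  2.46081837e-05,
        1.15519079e+00, -2.37947480e-03]), 'qvel': array([ 9.84616007e-04, -8.29856522e-04, -1.68565450e-03,  8.98392105e-05,
        1.09057268e-03, -1.39519940e-03]), 'joint_efforts': array([ 8.28985558e-04, -6.06355548e+01, -3.42821538e+01,  4.24030236e-05,
        4.06712774e-03, -2.18711091e-05]), 'eef_pos': array([ 168.92614438, -601.40960491,  303.25071899]), 'tcp_rot': array([-3.14038922e+00, -2.53649795e-05,  2.73786511e-01]), 'contact_force': array([0.06872888, 0.21282091, 0.24900772]), 'wrist_torque': array([0.00062545, 0.02791012, 0.00966026]), 'opening': 1.0016206954638112}
54.57482700752086 251.14143296308217 191.54445598161485 [[-0.553, 0.535, -0.639, 1185.602], [0.834, 0.352, -0.426, 413.504], [-0.003, -0.768, -0.64, 719.689], [0.0, 0.0, 0.0, 1.0]]
53.806140109007124 258.8147699011118 190.1828486027618 [[0.025, -0.985, 0.173, 341.339], [-1.0, -0.024, 0.01, -17.717], [-0.005, -0.173, -0.985, 1206.503], [0.0, 0.0, 0.0, 1.0]]
```

View pics/s0b.png

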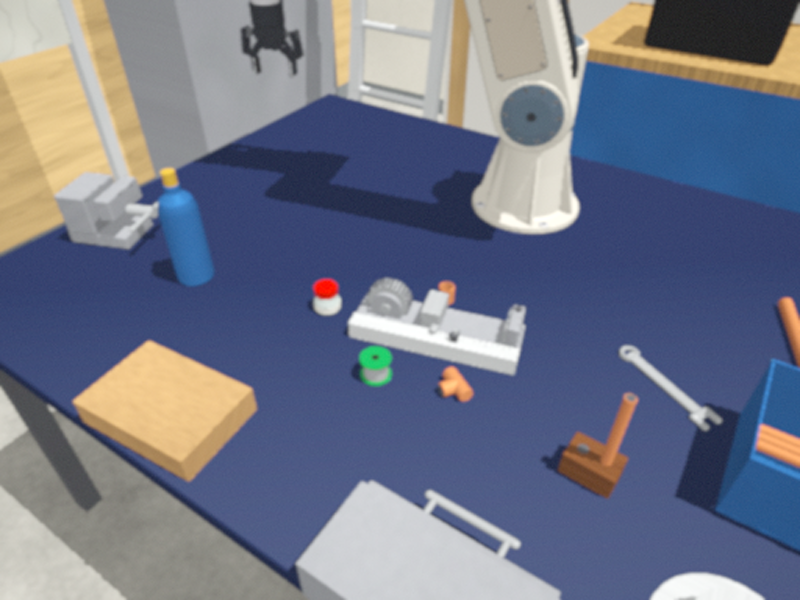

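View pics/t0b.png

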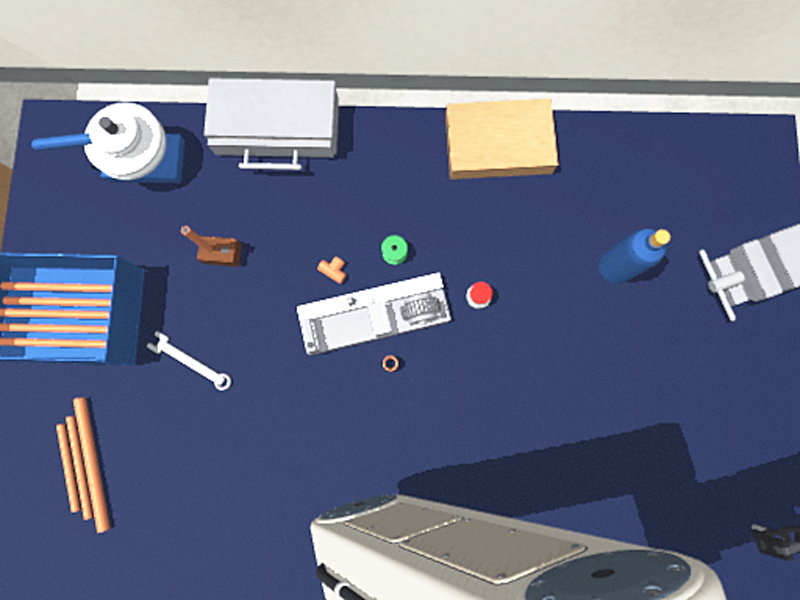

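The scene view shows the jig mid-bench, with its scale bar on the side away from the robot. In the top view it spans about (298–450, 272–355), with the wheel at (420,308) and jig +x pointing left, roughly world +y. Next is an enlarged crop.

Run:
```python
from h import *
t=load('t0.png')['color'];s=load('s0.png')['color']
a=cv2.resize(t[170:232,184:298],None,fx=7,fy=7,interpolation=cv2.INTER_CUBIC)
cv2.imwrite('pics/crop.png',a); print(a.shape)
```

```text
(434, 798, 3)
```

View pics/crop.png

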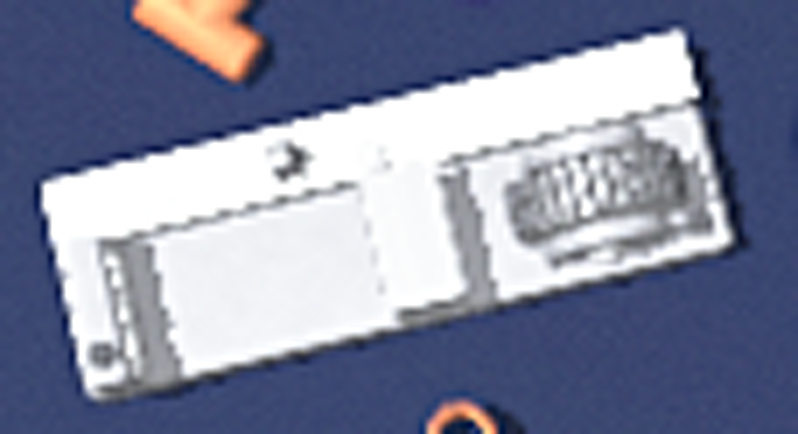

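The crop shows the bar's outer top corners at (40,183) and (685,30), the wheel at (600,190), the clip at (290,160) and the jaw at about (420,230).

Run:
```python
from h import *
d=load('t0.png')
P=lambda u,v,z:onz(d,184+(u-3)/7,170+(v-3)/7,z)
A=P(40,183,34);B=P(685,30,34);C=P(735,245,30)
print(A,B,np.linalg.norm(A-B),C)
x=(A-B);x[2]=0;x/=np.linalg.norm(x);y=np.cross([0,0,1],x)
O=(A+B)/2-x*92.5+y*66;O[2]=0
print('O',O,'yaw',np.arctan2(x[1],x[0]),'C jig',(C-O)@x,(C-O)@y)
print('wheel top seen',P(600,190,90), 'clip',[(P(290,160,50)-O)@k for k in(x,y)])
J=lambda p:[(p-O)@x,(p-O)@y]
print(J(P(370,185,66)),J(P(440,162,66)),J(P(465,305,66)),J(P(160,240,70)))
for n,h in[('s0.png',0)]:
    d=load(n);print([proj(d,O+x*a+y*b+np.array([0,0,c])) for a,b,c in[(-55,-66,34),(240,-66,34),(0,0,90)]])
```

```text
[524.18847379 211.66001235  34.        ] [601.35230666 -76.56114125  34.        ] 298.3717320494578 [ 504.2868432  -100.59512597   30.        ]
O [522.93772406 -38.87240763   0.        ] yaw 1.8323859603917614 C jig -54.79949295499313 33.97888884797766
wheel top seen [518.23768486 -38.54356162  90.        ] clip [np.float64(129.43976263924893), np.float64(-46.823039929260126)]
[np.float64(97.07634585558003), np.float64(-24.824174787438494)] [np.float64(65.07017192565863), np.float64(-27.547292791563585)] [np.float64(68.90744927397674), np.float64(36.07179022346564)] [np.float64(190.83917284362258), np.float64(-22.022770973801205)]
[(np.float64(221.3374265552705), np.float64(206.88557422321352)), (np.float64(328.8353078697684), np.float64(231.36638956353073)), (np.float64(247.92999996355158), np.float64(180.59652787429886))]
```

Emit:
drive_tool:
  targets: [0.25,-0.22,0,0,0,0,0,0.25,-0.22,0,0,0,0,0,0.25,-0.22,0,0,0,0,0,0.25,-0.22,0,0,0,0,0,0.25,-0.22,0,0,0,0,0,0.25,-0.22,0,0,0,0,0,0.25,-0.22,0,0,0,0,0,0.493,-0.446,0.06,0,0,-0.012,0,0.493,-0.446,0.06,0,0,-0.012,0,0.493,-0.446,0.06,0,0,-0.012,0,0.493,-0.446,0.06,0,0,-0.012,0,0.493,-0.446,0.06,0,0,-0.012,0]
  force: 60

```text
clock: 1.1
eef_pos: [435.9, -179.8, 270.6]
tcp_rot: [3.141, -0.0, 0.286]
contact_force: [1.2, -0.3, -0.9]
opening: 0.002
```

Emit:
drive_tool:
  targets: [0.123,-0.111,0.03,0,0,0.024,0,0.123,-0.111,0.03,0,0,0.024,0,0.123,-0.111,0.03,0,0,0.024,0,0.123,-0.111,0.03,0,0,0.024,0,0.123,-0.111,0.03,0,0,0.024,0,0.123,-0.111,0.03,0,0,0.024,0,0.123,-0.111,0.03,0,0,0.024,0]

```text
clock: 1.68
eef_pos: [521.6, -40.5, 240.4]
tcp_rot: [-3.141, 0.001, 0.263]
contact_force: [-0.5, -0.3, 0.3]
opening: 0.001
```

Run:
```python
from h import *
d=snap('wrist','w1.png');s=sense();print(s['eef_pos'],s['tcp_rot'],s['contact_force'],d['vertical_fov'])
O=np.array([522.9,-38.9,0]);yw=1.8324;x=np.array([np.cos(yw),np.sin(yw),0]);y=np.array([-x[1],x[0],0])
for p in[(0,0,90),(100,0,66),(129,-51,46),(240,-66,34),(83,-51,43)]:print(p,proj(d,O+x*p[0]+y*p[1]+[0,0,p[2]],True))
cv2.imwrite('pics/w1b.png',cv2.resize(d['color'],(800,600),interpolation=cv2.INTER_CUBIC))
```

```text
[521.45229669 -41.15478241 240.68310816] [3.14156582e+00 9.01710578e-04 2.61752647e-01] [ 0.01621548  0.37277049 -0.37751614] 65.70646984690485
(0, 0, 90) (np.float64(250.85197612037697), np.float64(197.73566414985112))
(100, 0, 66) (np.float64(139.54491660871597), np.float64(189.40661399814311))
(129, -51, 46) (np.float64(115.70053142990722), np.float64(132.1905191332698))
(240, -66, 34) (np.float64(36.99270721986534), np.float64(125.14949058015091))
(83, -51, 43) (np.float64(161.28200018375412), np.float64(129.49141004577888))
```

View pics/w1b.png

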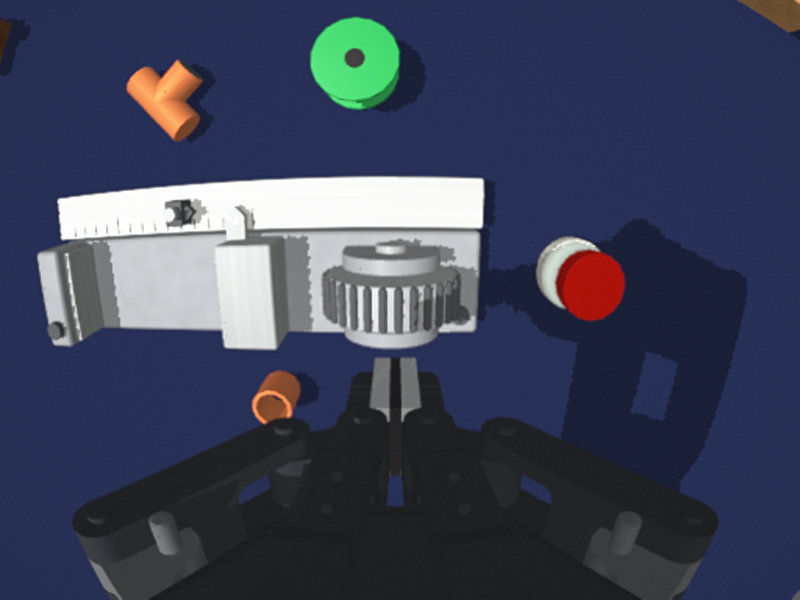

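The wrist view shows the jaw at (250,295) with its pointer tip near (237,207), the clip near (180,212) and the wheel at (392,303) as predicted. I'll zoom in on the pointers.

Run:
```python
from h import *
d=load('w1.png')['color']
cv2.imwrite('pics/w1c.png',cv2.resize(d[115:160,95:175],None,fx=10,fy=10,interpolation=cv2.INTER_CUBIC))
```

```text
(no output)
```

View pics/w1c.png

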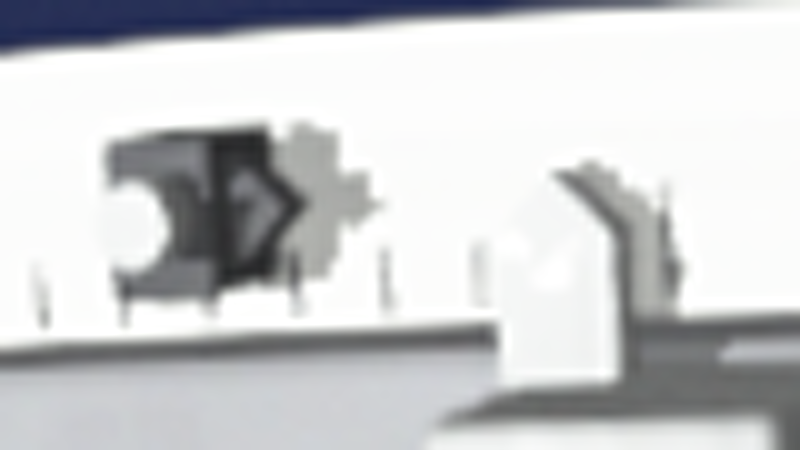

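Run:
```python
from h import *
d=load('w1.png')
O=np.array([522.9,-38.9,0]);yw=1.8324;x=np.array([np.cos(yw),np.sin(yw),0]);y=np.array([-x[1],x[0],0])
def J(u,v,z):p=onz(d,u,v,z,True)-O;return np.round([p@x,p@y],1)
C=lambda u,v,z:J(95+(u-4.5)/10,115+(v-4.5)/10,z)
print('jawtip',C(555,170,43))
for n,u,v,z in[('top TL',105,145,50),('topBL',120,298,50),('topTR',210,130,50),('topBR',215,290,50),('botTR',265,125,34),('botBR',275,280,34),('arrow R',300,205,46),('arrowR lo',300,205,34),('shadow tip',378,205,34),('jaw shadow tip',595,160,34)]:print(n,C(u,v,z))
print('bar corners',J(484/1.5625,180/1.5625,34),J(58/1.5625,198/1.5625,34),J(60/1.5625,238/1.5625,34))
print(np.array(d['world_from_camera'])[:3,3])
```

```text
jawtip [ 94.2 -49.6]
top TL [138.5 -55. ]
topBL [138.  -40.2]
topTR [126.9 -55.6]
topBR [127.5 -40.5]
botTR [128.5 -55. ]
botBR [128.5 -39.5]
arrow R [119.6 -47.7]
arrowR lo [125.1 -46.8]
shadow tip [116.5 -46.4]
jaw shadow tip [ 93.3 -49.7]
bar corners [-54.4 -62.9] [240.  -64.2] [241.8 -35. ]
[588.88699358 -22.78843628 310.18120896]
```

Emit:
drive_tool:
  targets: [-0.02,-0.11,0.06,0,0,0,0,-0.02,-0.11,0.06,0,0,0,0,-0.02,-0.11,0.06,0,0,0,0,-0.02,-0.11,0.06,0,0,0,0,-0.02,-0.11,0.06,0,0,0,0,-0.02,-0.11,0.06,0,0,0,0]

```text
clock: 2.23
eef_pos: [474.6, 59.5, 181.4]
tcp_rot: [3.141, -0.001, 0.261]
contact_force: [0.0, 0.2, 0.2]
opening: 0.0
```

Run:
```python
from h import *
d=snap('wrist','w2.png');s=sense();print(s['eef_pos'],s['tcp_rot'])
O=np.array([522.9,-38.9,0]);yw=1.8324;x=np.array([np.cos(yw),np.sin(yw),0]);y=np.array([-x[1],x[0],0])
for p in[(94,-51,43),(129,-51,46)]:
  print(proj(d,O+x*p[0]+y*p[1]+[0,0,p[2]],True))
u,v=map(int,proj(d,O+x*115+y*-51+[0,0,43],True));u0,v0=u-50,v-37;print(u0,v0)
cv2.imwrite('pics/w2c.png',cv2.resize(d['color'][v0:v0+75,u0:u0+100],None,fx=8,fy=8,interpolation=cv2.INTER_CUBIC))
```

```text
[475.19438487  59.29982207 181.68986702] [ 3.14105233e+00 -1.78752026e-03  2.60530913e-01]
(np.float64(271.78679119342416), np.float64(105.62076617729733))
(np.float64(220.80533171890346), np.float64(105.80243837166918))
191 68
```

View pics/w2c.png

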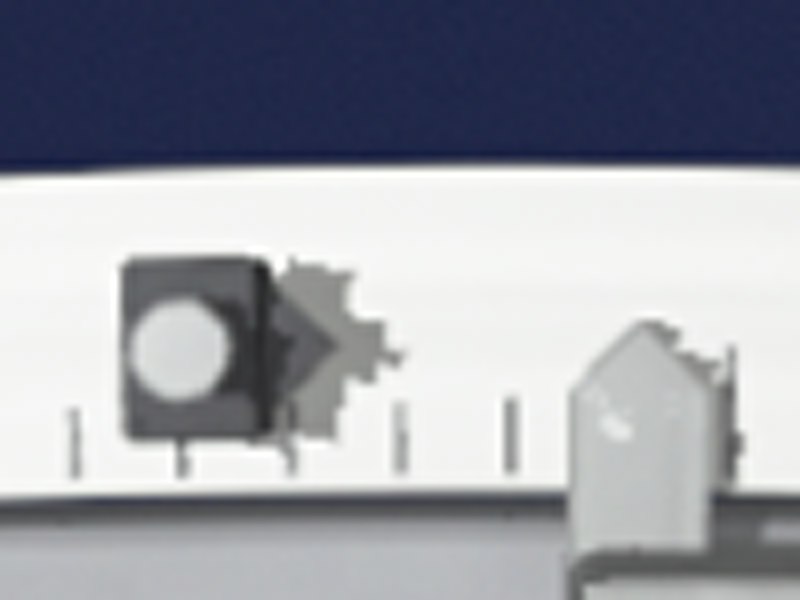

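Run:
```python
from h import *
d=load('w2.png')
O=np.array([522.9,-38.9,0]);yw=1.8324;x=np.array([np.cos(yw),np.sin(yw),0]);y=np.array([-x[1],x[0],0])
def C(u,v,z):p=onz(d,191+(u-3.5)/8,68+(v-3.5)/8,z,True)-O;return np.round([p@x,p@y],1)
print('jaw',C(645,322,43),'shoulders',C(570,392,43),C(710,388,43),'clip tip',C(337,345,46))
print('block',C(122,258,50),C(122,440,50),C(258,258,50),'bar',C(400,168,34),C(400,492,34))
```

```text
jaw [ 94.4 -49.5] shoulders [100.9 -43.3] [ 88.7 -43.7] clip tip [120.9 -47.5]
block [138.7 -55.3] [138.9 -39.8] [127.2 -55. ] bar [115.9 -63.6] [116.  -33.9]
```

The clip's rendered arrow points along jig −x, not +y as the text says. Its tip is at x≈120.9 and the jaw's tip is at 94.4, so the gap is about 26.5 mm, or 2.65 rad. Now going to hover for the first stroke.

Emit:
drive_tool:
  targets: [0.019,0.129,0,0,0,0,0,0.019,0.129,0,0,0,0,0,0.019,0.129,0,0,0,0,0,0.019,0.129,0,0,0,0,0,0.019,0.129,0,0,0,0,0,0.019,0.129,0,0,0,0,0,0.019,0.129,0.005,0,0,0,0,0.019,0.129,0.01,0,0,0,0,0.019,0.129,0.01,0,0,0,0]

```text
clock: 3.03
eef_pos: [525.0, -58.3, 169.8]
tcp_rot: [-3.141, 0.002, 0.263]
contact_force: [-1.3, -0.2, -0.0]
opening: -0.003
```

Emit:
drive_tool:
  targets: [0,0.001,0.003,0,0,0,0,0,0.001,0.006,0,0,0,0,0,0.001,0.008,0,0,0,0,0,0.001,0.009,0,0,0,0,0,0.001,0.01,0,0,0,0,0,0.001,0.01,0,0,0,0]

```text
clock: 3.53
eef_pos: [526.2, -60.1, 160.6]
tcp_rot: [-3.141, 0.0, 0.262]
contact_force: [-0.1, 0.5, -0.2]
opening: 0.0
```

Run:
```python
from h import *
s=sense();print(s['eef_pos'],s['contact_force'],s['wrist_torque'],s['clock'])
```

```text
[526.21882608 -60.09246849 160.62391053] [-0.0548743   0.45559709 -0.17933876] [ 0.01225675 -0.02198803 -0.02553465] 3.5333
```

Emit:
drive_tool:
  targets: [0,0,0.001,0,0,0,0,0,0,0.002,0,0,0,0,0,0,0.002,0,0,0,0]

```text
clock: 3.78
eef_pos: [526.3, -60.2, 158.7]
tcp_rot: [-3.142, 0.0, 0.262]
contact_force: [0.0, 0.6, 0.3]
opening: 0.002
```

Emit:
drive_tool:
  targets: [0,0,0.001,0,0,0,0,0,0,0.002,0,0,0,0,0,0,0.002,0,0,0,0]

```text
clock: 4.03
eef_pos: [526.6, -60.5, 157.2]
tcp_rot: [3.141, -0.0, 0.262]
contact_force: [-0.8, -1.8, 3.6]
opening: 0.003
```

Emit:
drive_tool:
  targets: [0,-0.0045,-0.0021,0,0,0,0,0,-0.009,-0.0035,0,0,0,0,0,-0.0135,-0.0043,0,0,0,0,0,-0.0185,-0.0046,0,0,0,0,0,-0.0245,-0.0046,0,0,0,0]

```text
clock: 4.45
eef_pos: [520.0, -36.2, 162.3]
tcp_rot: [3.141, -0.0, 0.262]
contact_force: [-2.8, -1.6, 8.8]
opening: 0.001
```

Run:
```python
from h import *
s=sense();print(s['eef_pos'],s['contact_force'],s['clock'])
d=snap('wrist','w3.png')
O=np.array([521,-39.4,0]);yw=1.8324;x=np.array([np.cos(yw),np.sin(yw),0]);y=np.array([-x[1],x[0],0])
p=s['eef_pos']-O;print(p@x,p@y)
a=cv2.resize(d['color'][90:290,60:360],(800,533),interpolation=cv2.INTER_CUBIC)
cv2.imwrite('pics/w3c.png',a)
```

```text
[520.00089618 -36.21824752 162.33683645] [-2.80480683 -1.60062703  8.81923866] 4.45
3.3318962234441236 0.14221414588421405
```

View pics/w3c.png

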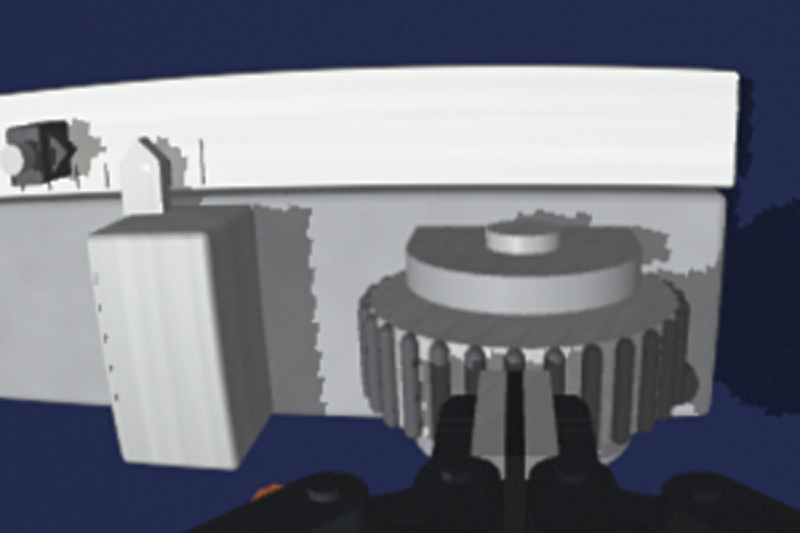

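The fingertip is sitting on the rim with about 9 N pressing down, and the jaw's pointer (crop 142,140) is moving towards the clip tip (73,152). Continuing the stroke.

Emit:
drive_tool:
  targets: [0,-0.005,0.0003,0,0,0,0,0,-0.0095,0.0011,0,0,0,0,0,-0.014,0.0025,0,0,0,0,0,-0.0185,0.0046,0,0,0,0,0,-0.0185,0.0046,0,0,0,0]

```text
clock: 4.92
eef_pos: [515.0, -17.4, 156.7]
tcp_rot: [-3.141, -0.0, 0.262]
contact_force: [-0.5, 3.6, 4.3]
opening: 0.001
```

```bash
cat >> h.py <<'E'
O=np.array([521,-39.4,0]);yw=1.8324;x=np.array([np.cos(yw),np.sin(yw),0]);y=np.array([-x[1],x[0],0])
def J(d,u,v,z):p=onz(d,u,v,z,True)-O;return np.round([p@x,p@y],1)
E
python3 - <<'E'
from h import *
s=sense();print(s['eef_pos'],s['contact_force'],s['clock'])
p=s['eef_pos']-O;print(p@x,p@y)
d=load('w3.png');print('w3 jaw',J(d,113.2,142.3,43),'clip',J(d,60+73*.375,90+152*.375,46))
d=snap('wrist','w4.png')
for xx in(95,100,105,110,121):print(xx,proj(d,O+x*xx-y*51+[0,0,43],True))
E
```

```text
[515.02776129 -17.43316922 156.70228979] [-0.47142831  3.6149901   4.33147334] 4.9167
22.764041552484855 0.08776069736453687
w3 jaw [ 98.8 -50.8] clip [118.8 -48.9]
95 (np.float64(141.03164378778555), np.float64(141.422975673101))
100 (np.float64(134.0871772057464), np.float64(141.74551514975096))
105 (np.float64(127.27650808205203), np.float64(142.08170243550853))
110 (np.float64(120.60271849440048), np.float64(142.43036132578786))
121 (np.float64(106.41315143882755), np.float64(143.23563785290634))
```

Emit:
drive_tool:
  targets: [0,0,-0.016,0,0,0,0,0,0.004,-0.022,0,0,0,0,0,0.024,-0.022,0,0,0,0,0,0.044,-0.02,0,0,0,0,0,0.044,-0.012,0,0,0,0,0,0.044,-0.006,0,0,0,0,0,0.044,-0.002,0,0,0,0,0,0.044,0,0,0,0,0,0,0.044,0,0,0,0,0]

```text
clock: 5.72
eef_pos: [526.4, -61.7, 157.0]
tcp_rot: [3.14, 0.001, 0.263]
contact_force: [-1.7, -5.7, 8.7]
opening: -0.001
```

Emit:
drive_tool:
  targets: [0,-0.0045,-0.0021,0,0,0,0,0,-0.009,-0.0035,0,0,0,0,0,-0.0135,-0.0043,0,0,0,0,0,-0.0185,-0.0046,0,0,0,0,0,-0.0245,-0.0046,0,0,0,0,0,-0.0295,-0.0043,0,0,0,0,0,-0.034,-0.0035,0,0,0,0,0,-0.0385,-0.0021,0,0,0,0,0,-0.0385,-0.0021,0,0,0,0]

```text
clock: 6.47
eef_pos: [516.2, -22.2, 159.1]
tcp_rot: [-3.141, -0.0, 0.262]
contact_force: [-1.0, 3.1, 6.6]
opening: 0.002
```

Run:
```python
from h import *
s=sense();print(s['eef_pos'],s['contact_force'],s['clock'])
p=s['eef_pos']-O;print(p@x,p@y)
d=snap('wrist','w5.png');u,v=map(int,proj(d,O+x*115+y*-49+[0,0,43],True));u0,v0=u-40,v-30;print(u0,v0)
cv2.imwrite('pics/w5c.png',cv2.resize(d['color'][v0:v0+60,u0:u0+80],None,fx=10,fy=10,interpolation=cv2.INTER_CUBIC))
```

```text
[516.20481792 -22.24009235 159.06325955] [-0.96869957  3.1437832   6.59360523] 6.4667
17.81624480177028 0.19396620874729692
69 115
```

View pics/w5c.png

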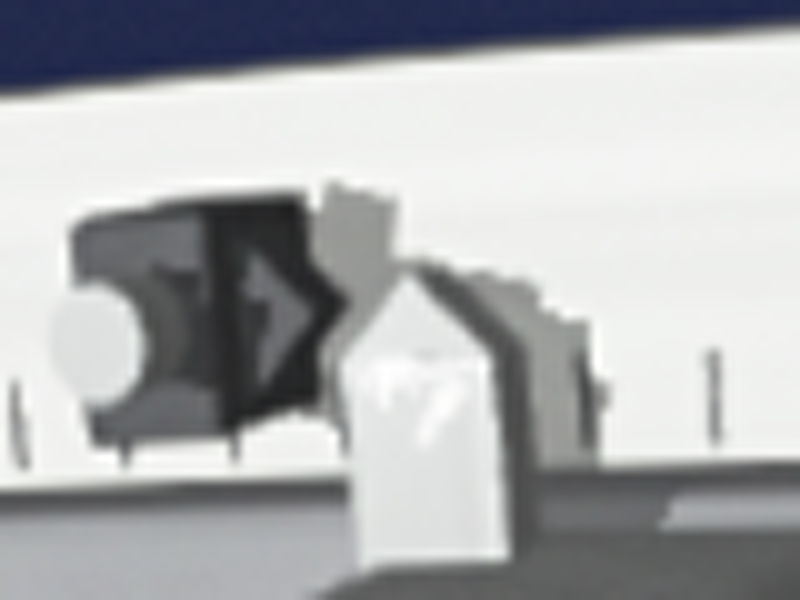

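Run:
```python
from h import *
d=load('w5.png')
C=lambda u,v,z:J(d,69+(u-4.5)/10,115+(v-4.5)/10,z)
print('jaw',C(408,265,43),C(408,265,45),'clip',C(312,312,46),C(312,312,48), 'clip outer',C(345,305,46))
j=O+x*C(408,265,43)[0]-y*51;c=O+x*121-y*49
for p,zs in((j,(41,43,45)),(c,(44,46,48))):print([np.round((np.array(proj(d,p+[0,0,z],True))-[69,115])*10) for z in zs])
print('shoulders',C(340,362,43),C(492,358,43))
```

```text
jaw [114.9 -52. ] [113.8 -52.2] clip [121.2 -49.5] [120.1 -49.7] clip outer [118.5 -49.8]
[array([417., 271.]), array([404., 275.]), array([391., 279.])]
[array([324., 310.]), array([311., 314.]), array([297., 318.])]
shoulders [121.  -45.6] [108.8 -45.3]
```

Gap is now about 6.3 mm. Next is a shorter third stroke across the top of the wheel.

Emit:
drive_tool:
  targets: [0,0,-0.012,0,0,0,0,0,0.004,-0.02,0,0,0,0,0,0.018,-0.02,0,0,0,0,0,0.03,-0.016,0,0,0,0,0,0.03,-0.009,0,0,0,0,0,0.03,-0.005,0,0,0,0,0,0.03,-0.003,0,0,0,0,0,0.03,-0.0012,0,0,0,0,0,0.03,-0.0012,0,0,0,0]

```text
clock: 7.27
eef_pos: [524.5, -53.1, 160.2]
tcp_rot: [3.141, -0.0, 0.262]
contact_force: [-0.6, -1.9, 2.5]
opening: 0.002
```

Emit:
drive_tool:
  targets: [0,-0.003,-0.0007,0,0,0,0,0,-0.006,-0.0011,0,0,0,0,0,-0.009,-0.0013,0,0,0,0,0,-0.012,-0.0013,0,0,0,0,0,-0.015,-0.0013,0,0,0,0,0,-0.018,-0.0012,0,0,0,0,0,-0.02,-0.0011,0,0,0,0,0,-0.02,-0.0011,0,0,0,0]

```text
clock: 7.93
eef_pos: [519.1, -32.7, 161.9]
tcp_rot: [-3.141, -0.0, 0.262]
contact_force: [-1.8, 1.8, 13.6]
opening: 0.002
```

Run:
```python
from h import *
s=sense();print(s['eef_pos'],s['contact_force'],s['clock'])
p=s['eef_pos']-O;print(p@x,p@y)
d=snap('wrist','w6.png');u,v=map(int,proj(d,O+x*118+y*-49+[0,0,43],True));u0,v0=u-40,v-30;print(u0,v0)
cv2.imwrite('pics/w6c.png',cv2.resize(d['color'][v0:v0+60,u0:u0+80],None,fx=10,fy=10,interpolation=cv2.INTER_CUBIC))
```

```text
[519.14240006 -32.6839943  161.86936742] [-1.79309968  1.83120716 13.57798354] 7.9333
6.9679344896230875 0.05743730169188978
54 116
```

View pics/w6c.png

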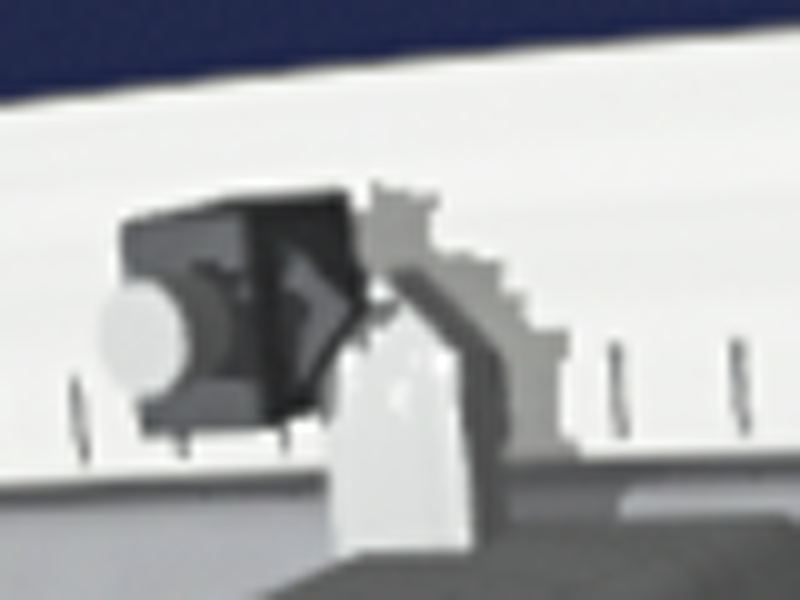

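Run:
```python
from h import *
d=load('w6.png')
C=lambda u,v,z:J(d,54+(u-4.5)/10,116+(v-4.5)/10,z)
print('jaw',C(392,272,43),'clip',C(350,305,46),'shoulders',C(335,355,43),C(462,350,43),'blockTL',C(122,220,50))
d=load('w5.png');C=lambda u,v,z:J(d,69+(u-4.5)/10,115+(v-4.5)/10,z)
print('shoulders5',C(350,362,43),C(492,358,43),'blockTL',C(75,228,50))
```

```text
jaw [119.2 -51.5] clip [121.2 -49.7] shoulders [124.8 -45.8] [113.9 -45.7] blockTL [138.2 -57.3]
shoulders5 [120.1 -45.5] [108.8 -45.3] blockTL [138.  -56.8]
```

Gap is about 2.0 mm. Continuing the same stroke by about 7.5 mm while watching the force.

Emit:
drive_tool:
  targets: [0,-0.002,0.0002,0,0,0,0,0,-0.004,0.0005,0,0,0,0,0,-0.006,0.001,0,0,0,0,0,-0.0075,0.0014,0,0,0,0,0,-0.0075,0.0014,0,0,0,0]

```text
clock: 8.4
eef_pos: [517.2, -25.4, 160.2]
tcp_rot: [-3.141, -0.0, 0.262]
contact_force: [-1.0, 1.5, 10.7]
opening: -0.0
```

Emit:
drive_tool:
  targets: [0,0,-0.015,0,0,0,0,0,0,-0.03,0,0,0,0,-0.015,-0.04,-0.03,0,0,0,0,-0.015,-0.08,-0.03,0,0,0,0,-0.015,-0.106,-0.02,0,0,0,0,-0.015,-0.106,-0.015,0,0,0,0,-0.015,-0.106,-0.015,0,0,0,0,-0.015,-0.106,-0.015,0,0,0,0]

```text
clock: 9.07
eef_pos: [474.9, 72.3, 174.4]
tcp_rot: [-3.142, 0.001, 0.263]
contact_force: [-0.2, -0.0, -0.5]
opening: 0.001
```

Run:
```python
from h import *
s=sense();print(s['eef_pos'],s['contact_force'],s['clock'])
d=snap('wrist','w7.png');u,v=map(int,proj(d,O+x*121+y*-49+[0,0,44],True));u0,v0=u-40,v-30;print(u0,v0,J(d,u,v,44))
cv2.imwrite('pics/w7c.png',cv2.resize(d['color'][v0:v0+60,u0:u0+80],None,fx=10,fy=10,interpolation=cv2.INTER_CUBIC))
```

```text
[474.91453138  72.27735726 174.35150748] [-0.19336854 -0.00078143 -0.46908702] 9.0667
210 86 [121.4 -49.1]
```

View pics/w7c.png

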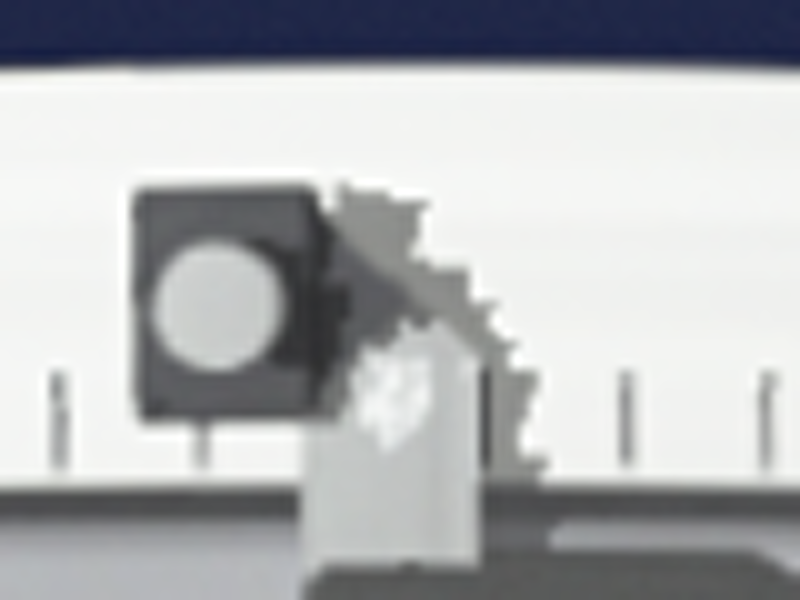

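Run:
```python
from h import *
d=load('w7.png');g=d['color']
C=lambda u,v,z:J(d,210+(u-4.5)/10,86+(v-4.5)/10,z)
print('block TL,BL',C(135,190,50),C(140,415,50),'clip tip?',C(405,303,46),C(421,303,46))
print('jaw L,R',C(303,470,43),C(479,470,43),'Rsh',C(479,362,43))
d2=load('w2.png');D=lambda u,v,z:J(d2,191+(u-3.5)/8,68+(v-3.5)/8,z)
print('w2 block',D(122,258,50),D(122,440,50),'clip',D(337,345,46),'jaw L,R',D(570,470,43),D(710,470,43),D(645,322,43))
# differential view: brightness around the tips
gr=cv2.cvtColor(g[86:146,210:290],cv2.COLOR_BGR2GRAY)
print(gr[20:40,28:52])
cl=cv2.createCLAHE(6,(4,4)).apply(gr[10:50,15:65])
cv2.imwrite('pics/w7d.png',cv2.resize(cl,None,fx=14,fy=14,interpolation=cv2.INTER_NEAREST))
```

```text
block TL,BL [138.8 -56.9] [138.6 -42.1] clip tip? [121.4 -49.2] [120.3 -49.2]
jaw L,R [128.3 -37.9] [116.4 -37.9] Rsh [116.5 -45.2]
w2 block [138.7 -57.3] [138.9 -41.7] clip [120.9 -49.4] jaw L,R [100.9 -38.4] [ 88.6 -38.5] [ 94.4 -51.4]
[[ 93  92  75  87 216 202 151 146 146 145 144 158 161 160 188 243 246 246
  246 245 245 246 246 245]
 [ 96  95  79  63 127 149 145 144 144 145 144 142 139 154 239 246 245 244
  244 244 244 244 244 244]
 [ 96  95  81  57  72 117 139 144 144 143 143 143 140 155 242 244 243 242
  243 243 242 243 242 242]
 [ 93  94  81  59  55  82 124 139 142 143 142 141 139 158 240 243 242 242
  241 241 241 241 241 241]
 [ 84  84  76  60  55  84 108 129 141 143 143 141 145 198 242 244 243 242
  242 242 242 242 242 241]
 [ 58  61  65  56  55  85  95 107 127 141 144 142 149 206 223 243 244 244
  242 243 242 242 242 242]
 [ 58  56  64  56  57  85  93  95 105 126 140 143 142 150 155 207 213 213
  218 243 243 242 242 242]
 [ 67  56  64  57  71  90  93  91  93 103 118 127 138 141 140 146 145 143
  161 242 242 241 241 241]
 [ 82  56  57  52  66  72  74  88  91  92  96 106 123 
[... 458 characters left out ...]
55  53  49  52  58  84  92  97 102 111 130 188 192 189 192 191 172
  149 143 145 179 242 243]
 [ 56  55  55  47  51  58  83  98 139 136 137 183 196 196 193 191 192 191
  173 151 143 144 161 199]
 [ 54  54  54  47  53  62  86 113 182 203 200 206 202 204 203 192 189 192
  195 179 147 145 168 244]
 [ 66  66  62  50  55  84 106 140 193 226 225 231 221 227 224 196 192 195
  213 207 138 143 166 239]
 [ 91  91  80  58  64  98 121 187 202 215 232 241 223 225 222 196 192 197
  210 194  94 140 147 156]
 [ 93  94  81  63  88 110 124 196 208 217 238 242 223 225 230 198 192 196
  200 192  86 140 146 142]
 [ 94  92  82  69 104 114 125 187 222 234 239 227 223 237 238 198 192 195
  197 193  87 139 144 142]]
```

View pics/w7d.png

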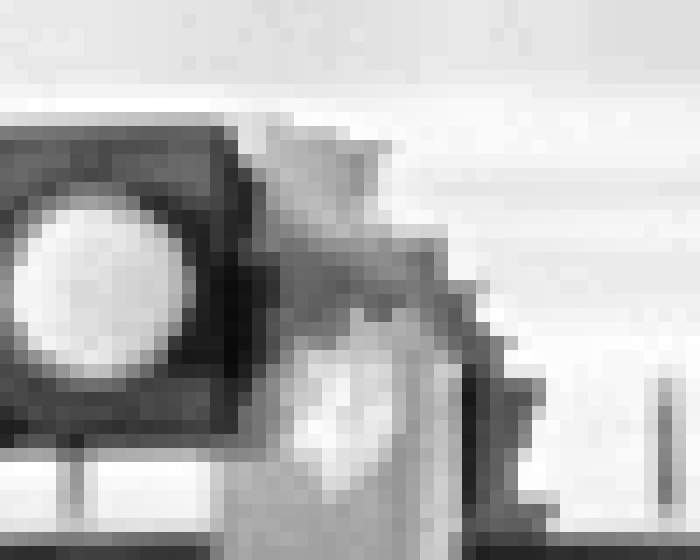

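Measured from the shaft edges, the jaw's pointer axis is at x≈122.2 and the clip tip at ≈121.0. That is about 1.2 mm too far, so the wheel needs rolling back about 4.5 mm at the rim.

Emit:
drive_tool:
  targets: [0.016,0.04,-0.01,0,0,0,0,0.016,0.08,-0.01,0,0,0,0,0.016,0.117,-0.01,0,0,0,0,0.016,0.117,-0.005,0,0,0,0,0.016,0.117,0.002,0,0,0,0,0.016,0.117,0.007,0,0,0,0,0.016,0.117,0.01,0,0,0,0,0.016,0.117,0.012,0,0,0,0,0.016,0.117,0.013,0,0,0,0,0.016,0.117,0.013,0,0,0,0]

```text
clock: 9.95
eef_pos: [520.4, -36.0, 162.3]
tcp_rot: [-3.142, 0.002, 0.264]
contact_force: [-4.8, -1.4, 9.3]
opening: -0.004
```

Emit:
drive_tool:
  targets: [0,0.001,0,0,0,0,0,0,0.0025,0,0,0,0,0,0,0.004,0,0,0,0,0,0,0.0048,0,0,0,0,0,0,0.0048,0,0,0,0,0,0,0.0048,0,0,0,0,0]

```text
clock: 10.45
eef_pos: [521.7, -40.4, 162.4]
tcp_rot: [-3.141, 0.001, 0.263]
contact_force: [-4.8, 0.2, 9.3]
opening: 0.002
```

Emit:
drive_tool:
  targets: [0,0,-0.015,0,0,0,0,0,0,-0.025,0,0,0,0,-0.016,-0.04,-0.025,0,0,0,0,-0.016,-0.08,-0.02,0,0,0,0,-0.016,-0.122,-0.013,0,0,0,0,-0.016,-0.122,-0.013,0,0,0,0,-0.016,-0.122,-0.013,0,0,0,0,-0.016,-0.122,-0.013,0,0,0,0]

```text
clock: 11.12
eef_pos: [475.5, 72.9, 175.2]
tcp_rot: [3.141, -0.001, 0.264]
contact_force: [-0.2, -0.5, -1.0]
opening: 0.001
```

Run:
```python
from h import *
s=sense();print(s['eef_pos'],s['contact_force'],s['clock'])
snap('wrist','w8.png')
for f in('w7.png','w8.png'):
    d=load(f);g=cv2.cvtColor(d['color'],cv2.COLOR_BGR2GRAY)
    for yy in(-41,-40,-39,-49):
        u,v=proj(d,O+x*121+y*yy+[0,0,44],True)
        print(f,yy,int(u-20),round(v),g[round(v),int(u-20):int(u+20)])
d=load('w8.png');u,v=map(int,proj(d,O+x*121+y*-49+[0,0,44],True));u0,v0=u-40,v-30;print(u0,v0)
cv2.imwrite('pics/w8c.png',cv2.resize(d['color'][v0:v0+60,u0:u0+80],None,fx=10,fy=10,interpolation=cv2.INTER_CUBIC))
```

```text
[475.51320437  72.89267328 175.1880064 ] [-0.18320411 -0.47078832 -0.95658136] 11.1167
w7.png -41 230 128 [128 172 191 193 194 195 196 197 199 190 172 164 165 168 193 201 223 223
 237 229 227 223 198 188 190 194 198 193  87 139 144 156 221 244 243 242
 242 242 242 243]
w7.png -40 230 129 [174 234 247 246 246 246 246 246 245 239 213 198 200 197 199 197 199 207
 233 229 216 199 192 188 191 195 198 193  86 139 143 166 244 245 243 242
 242 242 242 242]
w7.png -39 230 131 [185 235 244 243 243 243 243 243 243 237 211 196 199 199 198 198 198 196
 202 196 194 194 191 187 191 195 198 193  87 137 144 151 199 201 212 241
 241 241 241 241]
w7.png -49 230 116 [202 202 203 201 200 199 199 167 106  58  52  47  51  55  58  85  91  92
  92  92 101 117 129 139 141 141 143 176 179 201 240 241 241 241 241 240
 240 241 240 240]
w8.png -41 231 129 [107 129 129 129 131 131 132 131 131 113 125 151 161 139 186 198 198 215
 228 204 196 195 194 194 190 191 194 197 193 158 144 143 143 142 158 223
 243 242 242 242]
w8.png -40 231 131 [216 246 246 245 245 245 245 245 245 245 245 225 201 197 199 198 196 196
 196 200 195 194 193 191 189 189 193 196 193 159 143 143 143 143 178 243
 243 241 242 242]
w8.png -39 231 132 [218 244 245 244 244 244 243 244 244 244 244 223 200 199 198 197 196 196
 193 194 194 195 194 191 189 189 193 195 194 158 143 143 143 160 229 243
 242 242 241 242]
w8.png -49 231 118 [203 202 202 202 200 199 197 153  85  56  51  52  55  55  60  86  91  93
  94 101 110 111 120 185 170 144 141 143 163 164 165 189 242 242 241 241
 241 241 241 241]
211 87
```

View pics/w8c.png

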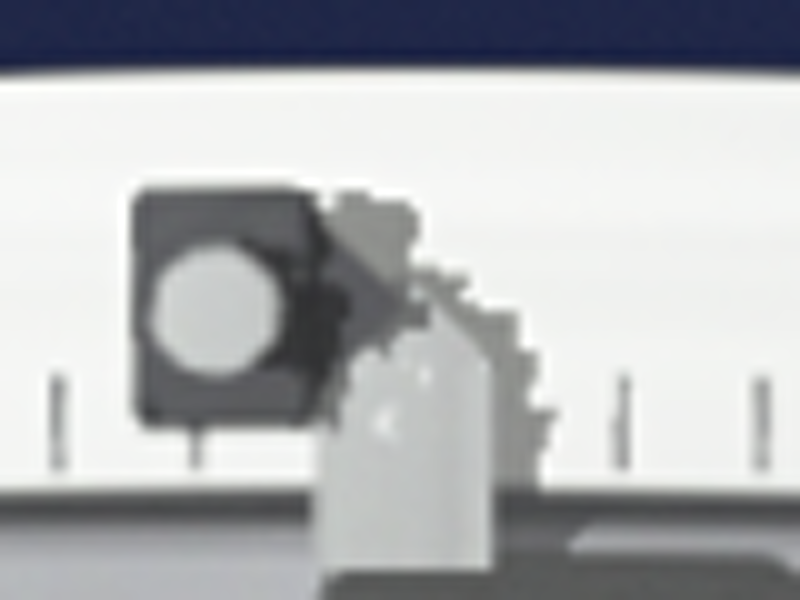

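Run:
```python
from h import *
for f,ul,ur,vj,vt in(('w2.png',None,None,None,None),('w7.png',239.8,257.5,131,116),('w8.png',242.07,259.8,132,118)):
    d=load(f);g=cv2.cvtColor(d['color'],cv2.COLOR_BGR2GRAY).astype(float)
    if ul is None:
        r=g[68+470//8,255:290];print(r.astype(int))
        r=[g[v,228:240].astype(int).tolist() for v in range(107,115)];print(*r,sep='\n')
    else:
        print(f,'jaw',J(d,(ul+ur)/2,vj,43),(onz(d,(ul+ur)/2,vj,43,True)-O)@x)
    # block left edge, upper part (clear of scale ticks/knob)
    e=[]
    for yy in(-55.5,-54.5):
        u,v=proj(d,O+x*138.5+y*yy+[0,0,50],True);v=round(v);seg=g[v,int(u)-8:int(u)+8]
        t=(seg[:4].mean()+seg[-4:].mean())/2;i=np.argmax(seg<t);s=i-1+(seg[i-1]-t)/(seg[i-1]-seg[i])
        e.append(round((onz(d,int(u)-8+s,v,50,True)-O)@x,2))
    print(f,'block edge',e)
```

```text
[184 242 243 242 242 243 240 180 191 198 196 195 195 195 194 194 193 193
 190 189 188 190 195 191 168 144 114 106 210 242 242 240 240 240 240]
[102, 120, 143, 147, 144, 144, 154, 213, 244, 244, 242, 243]
[95, 99, 119, 140, 146, 145, 142, 149, 158, 156, 162, 222]
[94, 94, 96, 111, 137, 143, 143, 141, 141, 138, 147, 221]
[94, 95, 91, 89, 109, 135, 144, 143, 142, 141, 148, 221]
[95, 94, 96, 91, 101, 128, 142, 144, 143, 141, 146, 194]
[96, 95, 95, 106, 128, 143, 145, 144, 144, 142, 145, 147]
[95, 94, 106, 131, 145, 145, 145, 144, 144, 148, 191, 184]
[91, 96, 124, 145, 147, 146, 151, 150, 142, 152, 225, 237]
w2.png block edge [np.float64(138.86), np.float64(138.88)]
w7.png jaw [122.4 -38.9] 122.35900187377626
w7.png block edge [np.float64(139.08), np.float64(139.01)]
w8.png jaw [121.3 -39.1] 121.27872751822598
w8.png block edge [np.float64(139.01), np.float64(139.04)]
```

The jaw tip is at x≈121.0–121.3 and the clip tip at ≈120.9, so they are level within measurement error. Raising the hand clear, then handing in.

Emit:
drive_tool:
  targets: [0,0,-0.04,0,0,0,0,0,0,-0.08,0,0,0,0,0,0,-0.1,0,0,0,0,0,0,-0.1,0,0,0,0,0,0,-0.1,0,0,0,0]

```text
clock: 11.58
eef_pos: [476.3, 71.3, 276.2]
tcp_rot: [3.141, -0.003, 0.26]
contact_force: [0.2, -0.1, -0.3]
opening: 0.001
```

```bash
python3 -c "
from rig import *
s=sense();print(s['eef_pos'],s['contact_force'],s['clock']);print(sign_off())"
```

```text
[476.31079591  71.31778398 276.15717539] [ 0.23088249 -0.1310383  -0.34000852] 11.5833
the job is handed in; nothing more can be done
None
```

I set the jig and handed the job in at about 11.6 s. The jaw's pointer now stands level with the visible tip of the gauge clip's arrow, within measurement error.

- **Moves:** I rolled the wheel with the shut fingertips in three forward strokes. That took the jaw about 1.2 mm too far, so I rolled it back about 1 mm. I moved the jaw only by the wheel, picked nothing up, and the fingertip force readings stayed below about 14 N. The hand finished clear, about 100 mm above the jig.
- **Last check (overhead wrist view):** the jaw pointer was at jig x ≈ 121.0–121.3 mm and the clip's tip at ≈ 120.9 mm, a difference of about 0.1–0.4 mm.
- **Disagreement with the text:** the clip's arrow shows in the pictures as pointing along jig −x, with its tip about 2 mm to the +y side of the jaw's tip line. The text says it points to +y at the same jig y. I set the jaw to the tip as seen. If the description is right and the picture is not, the clip's tip could be about 2 mm short of where I set the jaw.
- **Estimates that disagreed:** the slanted view before the last forward move showed a 2.0 mm gap. The overhead view afterwards showed the jaw had been closer than that, so I trusted the overhead view.
- **Not checked:** I took no last picture of the whole scene, so the tools and fittings around the jig were not checked again.

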